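# Fit the lens to the jig's seam camera

## Robot

A 6-joint arm with a two-finger parallel gripper is mounted at the origin on the work surface. World frame = base frame: x ahead of the robot, y to its left, z up, the work surface at z = 0. Lengths are in m, angles in rad, forces in N, time in s.
With the tool pointing down it reaches from about 0.325 to 0.9 m from the base axis. Payload 6.1 kg.
Tool frame: the origin (TCP) lies midway between the tips of the shut fingers; the grasp point (between the pads) lies 19 mm behind it; z points along the fingers, y is the line along which they close (so a half turn about z gives the same grasp; the last joint's range is limited). The gripper opens to 85 mm and grips with 20 to 120 N. Pads are 22 mm wide; open, the fingers measure 114 mm over their backs; the gripper's body (76 mm by 85 mm) begins 54 mm behind the grasp point. The pads swing forward as they close: fully open they stand 13 mm farther back than shut.
Start: joints at [-1.276, 0.22, 1.526, -0, 1.395, -0.126], TCP at [0.255, -0.57, 0.231] pointing down, gripper open.
Joint ranges: [-2.98, 2.98], [-0.91, 2.08], [0.09, 2.57], [-1.24, 4.39], [0.2, 2.65], [-2.68, 2.68]. Speed limits (rad/s): [2.57, 2.57, 3.01, 3.14, 3.14, 3.14].

## Interface

Orientations are given as [roll, pitch, yaw] about the fixed x, y, z axes, in that order (R = Rz(yaw) Ry(pitch) Rx(roll)).
In Python, from plant import movep, move_l, set_joints, gripper_to, hold, inverse_kinematics, observe, get_image, get_calibration, Unreachable, job_done gives the robot as it stands. Calls block until the motion is done:
- movep(position, orientation): joint-space move of the TCP to a pose.
- move_l(position, feed=0.15, rotation=None, max_force=None): straight line of the TCP; rotation=None keeps the orientation; feed is the mean speed in m/s. With max_force (N) it stops when the force on the tool has changed by that much, and returns True; else False.
- set_joints(angles): joint-space move.
- gripper_to(opening, f_grip=None): finger opening in m; f_grip is the grip in N (None keeps the last); returns when the fingers have stopped.
- hold(seconds).
- inverse_kinematics(position, orientation): joint angles nearest the present ones, or None.
- observe(): the state.
- get_image(name): name is "scene" or "top" or "wrist"; returns (picture, depth): 384x512x3 uint8, red, green, blue; 384x512 float32, m along the optical axis (not along the pixel's ray), 0 where there is no reading.
- get_calibration(name): a dict with "intrinsics" (3x3 intrinsics, pixels), "world_from_camera" (4x4, takes a point from camera to world coordinates). Camera axes: x right, y down, z forward; pixel columns grow to the right and rows downward; lengths in m; the calibration is good to about 2 mm. A picture is of the moment at which its call begins: read the wrist's pose just before it. get_calibration takes no time and is no camera call; for the wrist camera it gives the pose at the moment of the call.
A pose or a line that the arm cannot do raises Unreachable and nothing moves.
- job_done(): hands the job in; it is judged then, once.
The state is a dict: "time_s": time; "q": joint angles; "joint_velocities": joint speeds; "joint_torque": joint torques, N m; "eef_pos": TCP position; "tcp_rot": TCP orientation; "ft_force": force on the tool from outside, world axes, zero at the start; "torque": the same for the moment, N m; "opening": finger opening in m; "grasp_force": force on a finger pad.
Only numpy, scipy, OpenCV 4.12 (cv2) and the standard library are available. Lean on these libraries where they do the work, as an engineer would, in place of code of your own. Each camera call takes 0.05 s, during which the arm holds its last target. There are 200 camera calls.

## Task

Pick up the lens barrel that has two straight ears (not the one with the round flange) and lower it, glass upward, through the slot of the retaining ring into the empty camera cell until it sits fully home; do not let it fall in from a height. Then screw the ring down snug: push or carry its upright pin clockwise, seen from above, until the ring comes up against its stop, and let go.

Things in the scene. Friction and masses are not known exactly. Their poses are not given: they have to be found in the camera images.
- lens: Lens to fit: aluminium bar 84 x 28 x 12 mm (its two ears, along x; a half turn is the same) with a 36 mm round barrel on its middle, dark glass on top, 50 mm high in all, 0.18 kg, standing glass up. Origin: centre of underside, z up. Grip the barrel at any yaw, fingertips 25 to 30 mm above the underside to stay clear of the ring. The other barrel, with a round 72 mm flange, does not fit.
- cell: Camera cell, fixed: grey square foot 150 mm wide, low round steel housing, ring on top. Origin: centre of underside, on the ring's axis, z up. Nest for the lens along x: floor 8 mm above the origin, 88 x 32 mm, walls spreading to 98 x 42 mm at 18 mm up. Seated, the lens's origin is 8 mm above this one, ears along this x (either way round). A black connector sticks out at -x.
- ring (a joint): Turn of the steel retaining ring, rad: 0 open, grows clockwise seen from above, stop at 1.4 (snug); starts at 0 to 0.15. 144 mm across, 7 mm thick, with a slot 50 x 100 mm that lies along the cell's x at 0. Its top is 32.5 mm above the cell's origin at 0 and sinks evenly by 5 mm to the stop, its lands then covering the ears. Stays where left; the pin takes 3 to 5 N to move.
- pin_top (a point): Centre of the top of the ring's upright pin, 12 mm across, 32 mm above the ring's top, on a lug at the ring's edge, 82 mm from the axis. At ring value q it lies at 40 degrees minus q from the cell's x (positive towards its y), so it swings past the cell's +x side from +y to -y. Its top is 64.5 mm above the cell's origin at 0, 59.5 mm at the stop.
There are look-alikes about, which are no part of the job. Leave any orange or red look-alike of the lens alone.

How it is judged:
On the way, in this order (a step that is already met when the one before it is completed fails the run):
1. the lens sits fully home in the cell, the ring still open (horizontal distance between lens and cell below 0.01 m and z of lens in the frame of cell below 0.012 m and angle between lens's own z axis and vertical below 0.12 rad and angle between the x axis of lens and the x axis of cell, either way round below 0.26 rad and value of joint ring below 0.6 rad), for 0.2 s.
2. the ring is screwed down to within about 9 degrees of its stop (value of joint ring above 1.25 rad), for 0.2 s.
At the end, for the whole second after the job is handed in: The eared lens sits upright on the cell's floor (within 4 mm in height, 10 mm of the axis, 15 degrees of the nest's direction, 7 degrees of upright), at rest, and the ring is turned past 1.25 rad of its 1.4 (horizontal distance between lens and cell below 0.01 m and z of lens in the frame of cell below 0.012 m and angle between lens's own z axis and vertical below 0.12 rad and angle between the x axis of lens and the x axis of cell, either way round below 0.26 rad and value of joint ring above 1.25 rad and linear speed of lens below 0.02 m/s); the robot touches nothing.
It fails at once if the eared lens falls freely from more than about 25 mm (contact force between the fingers and lens below 0.05 N and linear speed of lens above 0.7 m/s).
It also fails if it takes over 48 s, if anything falls off the work surface, if the arm or the gripper's body presses on something with over 40 N, if the wrist force passes 120 N, or if a joint passes its speed limit or range.

## Working session

There is one attempt and no reset: what is moved stays moved. The work goes in short steps, each a Python script; the robot and the scene stay as the last script left them, time stands still between calls to the robot, and variables do not carry over. Pictures are saved under pics/ and viewed, at most 10 in all, crops included, and the job is handed in when it is done.

```bash
mkdir -p pics; python3 - <<'E'
from plant import *
import cv2, numpy as np
for n in ("top","scene"):
    im,d=get_image(n); c=get_calibration(n)
    np.savez(f"{n}.npz",im=im,d=d,K=c["intrinsics"],T=c["world_from_camera"])
    cv2.imwrite(f"pics/{n}.png",im[:,:,::-1])
    print(n,np.round(c["intrinsics"],1).tolist(),np.round(c["world_from_camera"],3).tolist())
print(observe()["time_s"],observe()["tcp_rot"])
E
```

```text
top [[477.2, 0.0, 254.1], [0.0, 477.2, 200.3], [0.0, 0.0, 1.0]] [[0.023, -0.968, 0.25, 0.284], [-1.0, -0.024, -0.001, -0.049], [0.007, -0.25, -0.968, 0.976], [0.0, 0.0, 0.0, 1.0]]
scene [[427.5, 0.0, 258.1], [0.0, 427.5, 192.8], [0.0, 0.0, 1.0]] [[-0.842, 0.422, -0.335, 0.845], [0.539, 0.675, -0.504, 0.467], [0.013, -0.605, -0.796, 0.865], [0.0, 0.0, 0.0, 1.0]]
0.1 [-3.13985125e+00 -2.19616485e-04  4.20771409e-01]
```

View pics/top.png

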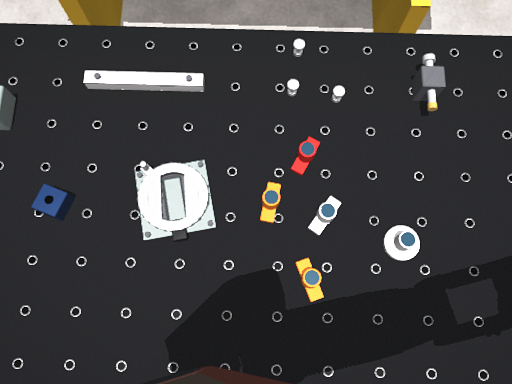

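View pics/scene.png

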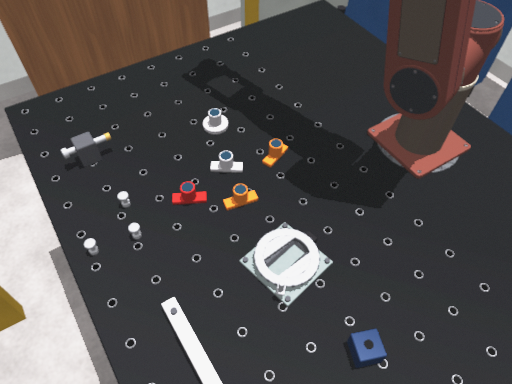

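The top view shows five barrels. There are two orange ones at (271,202) and (311,280), a red one at (306,155), a round-flange one at (402,242), and a white/aluminium bar with two straight ears at (325,215). The last one fits the description. The cell is at (174,198), with its connector at (180,234) and its pin at (143,167). I'll measure these and confirm with a crop.

```bash
cat > h.py <<'E'
import numpy as np, cv2
def cloud(d,K,T):
    v,u=np.mgrid[:d.shape[0],:d.shape[1]]
    P=np.stack([(u-K[0,2])/K[0,0]*d,(v-K[1,2])/K[1,1]*d,d],-1)
    return P@T[:3,:3].T+T[:3,3]
def ray(uv,K,T,z):
    uv=np.atleast_2d(uv).astype(float)
    r=np.c_[(uv-K[[0,1],[2,2]])/K[[0,1],[0,1]],np.ones(len(uv))]@T[:3,:3].T
    return (T[:3,3]+r*((z-T[2,3])/r[:,2])[:,None])[:,:2]
def bar(P,m):
    """rect (mm) of masked cloud points"""
    return cv2.minAreaRect((P[m][:,:2]*1000).astype(np.float32))
E
python3 - <<'E'
from h import *
f=np.load("top.npz"); im,d,K,T=[f[k] for k in("im","d","K","T")]
P=cloud(d,K,T); z=P[...,2]
def box(u0,u1,v0,v1):
    m=np.zeros(z.shape,bool); m[v0:v1,u0:u1]=1; return m
print("table z",np.median(z[290:330,20:120]))
hsv=cv2.cvtColor(im,cv2.COLOR_RGB2HSV)
b=box(300,350,190,240)
white=b&(hsv[...,2]>110)&(hsv[...,1]<60)
c=max(cv2.findContours(white.astype(np.uint8),0,2)[0],key=cv2.contourArea)[:,0]
print("ears depth",bar(P,b&(z>.006)&(z<.018)), "ears ray",cv2.minAreaRect((ray(c,K,T,.012)*1000).astype(np.float32)))
g=b&(z>.04); print("glass n",g.sum(),np.median(z[g]),P[g].mean(0), bar(P,g))
# cell
b=box(120,225,145,250)
r=b&(z>.026)&(z<.037)
print("ring z",np.median(z[r]))
c=max(cv2.findContours(r.astype(np.uint8),0,2)[0],key=cv2.contourArea)[:,0]
print("ring circ",cv2.minEnclosingCircle((ray(c,K,T,.0325)*1000).astype(np.float32)), bar(P,r))
pts=ray(c,K,T,.0325)
A=np.c_[2*pts,np.ones(len(pts))]
for _ in range(8):
    s=np.linalg.lstsq(A,(pts**2).sum(1),rcond=None)[0]; R=np.sqrt(s[2]+s[:2]@s[:2])
    e=np.abs(np.hypot(*(pts-s[:2]).T)-R); k=e<max(.003,np.median(e)*2); A=A[k];pts=pts[k]
print("circle fit",s[:2],R,len(pts))
p=b&(z>.048); print("pin",p.sum(),P[p].mean(0),z[p].max(),np.argwhere(p).mean(0))
ft=b&(z>.003)&(z<.02)&(hsv[...,2]>120); print("foot",np.median(z[ft]),bar(P,ft))
# slot: low pixels inside ring
cx=s[:2]; sl=b&(np.hypot(*(P[...,:2]-cx).transpose(2,0,1))<.056)&(z<.024)
print("slot",sl.sum(),bar(P,sl),np.median(z[sl]))
blk=b&(hsv[...,2]<60)&(z>.006); print("conn",P[blk].mean(0)if blk.any() else 0, blk.sum())
big=cv2.resize(im[140:260,110:430,::-1],None,fx=2.5,fy=2.5,interpolation=cv2.INTER_CUBIC)
cv2.imwrite("pics/crop1.png",big)
E
```

```text
table z 0.0009032203589790511
ears depth ((505.0420837402344, -197.38287353515625), (34.265987396240234, 85.39459991455078), 52.031639099121094) ears ray ((506.2046203613281, -196.03518676757812), (38.75185012817383, 86.3321533203125), 56.04676055908203)
glass n 275 0.05122167615644746 [ 0.49705378 -0.1913834   0.08097478] ((407.29302978515625, -121.31687927246094), (35.165401458740234, 282.9169006347656), 52.418739318847656)
ring z 0.03257915306517656
ring circ ((537.1937255859375, 124.35806274414062), 82.34268951416016) ((525.6889038085938, 116.65049743652344), (145.1254119873047, 160.13885498046875), 87.88920593261719)
circle fit [0.5330965  0.11658969] 0.07170438220154501 108
pin 89 [0.42775289 0.05637648 0.54421024] 0.9755973209814331 [179.40449438 159.30337079]
foot 0.009241586881844066 ((538.2985229492188, 127.87875366210938), (165.2473907470703, 169.94654846191406), 11.741291999816895)
slot 1098 ((535.0797119140625, 118.18601989746094), (101.29047393798828, 50.23965072631836), 5.987208366394043) 0.010630191601795014
conn [0.43390366 0.06596783 0.25060208] 107
```

View pics/crop1.png

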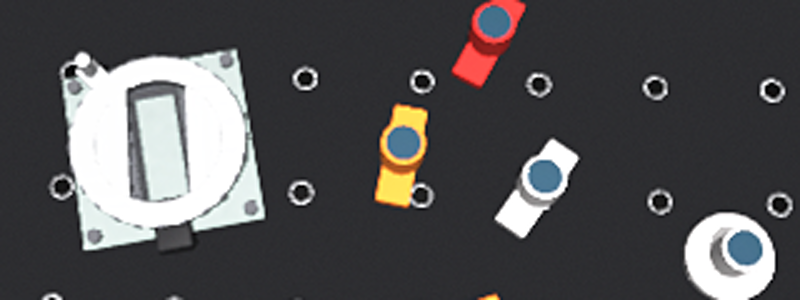

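The crop confirms that the white bar with two ears, at (540,185) in the crop, is the lens. The round-flange barrel is at (735,255), and the orange and red ones are look-alikes. The cell's pin is at crop (83,62). Next I'll take close looks with the wrist camera.

```bash
python3 - <<'E'
from plant import *
from h import *
import cv2
for n,p,y in (("wl",[.47,-.196,.28],-.63),("wc",[.48,.117,.30],.2)):
    movep(p,[np.pi,0,y]); hold(.3)
    c=get_calibration("wrist"); im,d=get_image("wrist")
    np.savez(n+".npz",im=im,d=d,K=c["intrinsics"],T=c["world_from_camera"])
    cv2.imwrite(f"pics/{n}.png",im[:,:,::-1])
    print(np.round(c["world_from_camera"],3).tolist(),observe()["time_s"],observe()["q"])
a=cv2.imread("pics/wl.png");b=cv2.imread("pics/wc.png")
cv2.imwrite("pics/both.png",cv2.resize(np.hstack([a,b]),(800,300)))
E
```

```text
[[-0.589, -0.779, -0.214, 0.525], [-0.808, 0.568, 0.156, -0.235], [-0.0, 0.265, -0.964, 0.421], [0.0, 0.0, 0.0, 1.0]] 2.05 [-5.50820274e-01 -8.85150680e-02  1.76018691e+00 -1.92769630e-05
  1.47013699e+00  1.65055633e+00]
[[0.198, -0.945, -0.26, 0.547], [-0.98, -0.191, -0.052, 0.13], [0.0, 0.265, -0.964, 0.441], [0.0, 0.0, 0.0, 1.0]] 3.6 [ 7.79759952e-02 -1.35898114e-01  1.76660477e+00 -3.04054781e-05
  1.51107483e+00  1.45011694e+00]
```

View pics/both.png

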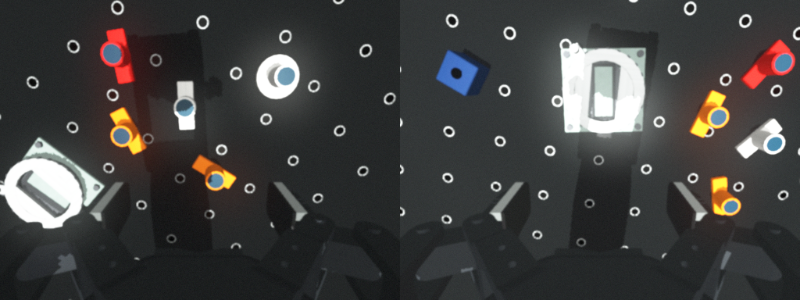

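In the left half of the picture, the eared lens is at (184,105), upright in view. In the right half, the cell is at (603,90) with some glare, and the slot is clear. I'll measure both from depth.

```bash
cat > meas.py <<'E'
from h import *
def load(n):
    f=np.load(n+".npz"); return [f[k] for k in("im","d","K","T")]
def circ(pts):
    for _ in range(10):
        s=np.linalg.lstsq(np.c_[2*pts,np.ones(len(pts))],(pts**2).sum(1),rcond=None)[0]; R=np.sqrt(s[2]+s[:2]@s[:2])
        e=np.abs(np.hypot(*(pts-s[:2]).T)-R); pts=pts[e<max(.0025,np.median(e)*2)]
    return s[:2],R,len(pts)
def cont(m): return max(cv2.findContours(m.astype(np.uint8),0,2)[0],key=cv2.contourArea)[:,0]
def rect(m,K,T,z):
    (c,(w,h),a)=cv2.minAreaRect((ray(cont(m),K,T,z)*1000).astype(np.float32))
    if w<h: a+=90;w,h=h,w
    return np.round([*c,w,h,(a+90)%180-90],1)
def lens(n,xy):
    im,d,K,T=load(n); P=cloud(d,K,T); z=P[...,2]; ok=(d>0)&(z<.1)
    near=ok&(np.hypot(P[...,0]-xy[0],P[...,1]-xy[1])<.055)
    hsv=cv2.cvtColor(im,cv2.COLOR_RGB2HSV)
    print(n,"bar",rect(near&(z>.006)&(z<.05),K,T,.012),"ears",rect(near&(z>.006)&(z<.018),K,T,.012))
    t=near&(z>.045); print("  top",circ(ray(cont(t),K,T,.05)),np.median(z[t]))
def cell(n,xy):
    im,d,K,T=load(n); P=cloud(d,K,T); z=P[...,2]; ok=(d>0)&(z<.1)
    rr=np.hypot(P[...,0]-xy[0],P[...,1]-xy[1])
    r=ok&(rr<.1)&(z>.026)&(z<.037); c,R,k=circ(ray(cont(r),K,T,.0325)); print(n,"ring",c,R,k,np.median(z[r]))
    p=ok&(rr<.1)&(z>.045); pp=p&(z>np.percentile(z[p],40)); q=P[pp].mean(0); print("  pin",p.sum(),q,np.median(z[pp]))
    v=q[:2]-c; print("  pin r,ang",np.hypot(*v),np.degrees(np.arctan2(v[1],v[0])))
    rr=np.hypot(P[...,0]-c[0],P[...,1]-c[1])
    fl=ok&(rr<.056)&(z>.004)&(z<.0125); print("  floor",rect(fl,K,T,.008),np.median(z[fl]))
    print("  slot",rect(ok&(rr<.058)&(z<.028),K,T,.0325))
    f=ok&(rr<.115)&(z>.004)&(z<.06); 
    hsv=cv2.cvtColor(im,cv2.COLOR_RGB2HSV); ft=ok&(rr<.115)&(rr>.073)&(z>.004)&(z<.016)&(hsv[...,2]>90)
    print("  foot z",np.median(z[ft])); h=(P[ft][:,:2]*1000).astype(np.float32); print("  foot",cv2.minAreaRect(h))
E
python3 - <<'E'
from meas import *
for n in("top","wl"): lens(n,(.505,-.197))
for n in("top","wc"): cell(n,(.533,.117))
E
```

```text
top bar [ 490.7 -185.4   48.9   36.2  -37. ] ears [ 482.7 -181.2   31.7   27.7  -33.3]
  top (array([ 0.50522468, -0.1968075 ]), np.float64(0.017377820849974614), 27) 0.05124651593390683
wl bar [ 510.5 -194.1   83.    38.8  -36.1] ears [ 530.8 -210.4   30.5   27.7  -33.8]
  top (array([ 0.50892866, -0.19555984]), np.float64(0.01715168944760933), 44) 0.04918904130020779
top ring [0.5330965  0.11658969] 0.07170438220154501 108 0.03257915306517656
  pin 45 [0.58890249 0.17527529 0.06505406] 0.06542033955008253
  pin r,ang 0.0809833725765545 46.44075837734487
  floor [534.7 117.4  92.9  37.    9.7] 0.009055666693098485
  slot [532.3 116.2 100.9  49.6   6.3]
  foot z 0.009061625239404347
  foot ((542.7841796875, 111.51530456542969), (167.01170349121094, 185.0643768310547), 12.032210350036621)
wc ring [0.53611196 0.11944028] 0.0712340356830816 181 0.030507899958458207
  pin 99 [0.59219213 0.17803267 0.0632117 ] 0.06320680317707894
  pin r,ang 0.08110520834998693 46.255021697948614
  floor [535.6 119.3  95.1  38.1  12.4] 0.007029677940416923
  slot [536.  119.1 101.4  50.6   7.1]
  foot z 0.006833304073372154
  foot ((535.736572265625, 119.13441467285156), (149.99465942382812, 150.0035400390625), 12.084856033325195)
```

```bash
python3 - <<'E'
from plant import *
from meas import *
movep([.592,.121,.30],[np.pi,0,.2-np.pi]); hold(.3)
c=get_calibration("wrist"); im,d=get_image("wrist")
np.savez("wc2.npz",im=im,d=d,K=c["intrinsics"],T=c["world_from_camera"])
print(observe()["time_s"],observe()["eef_pos"],observe()["tcp_rot"],observe()["q"])
cell("wc2",(.533,.117))
E
```

```text
6.6083 [0.59197956 0.12099118 0.30003682] [ 3.14158290e+00  2.22751124e-05 -2.94164666e+00] [ 7.11450962e-02  1.35205741e-01  1.49533077e+00  1.25526591e-05
  1.51103530e+00 -1.69959798e+00]
wc2 ring [0.5347107 0.1181773] 0.07128339837087236 175 0.03050730562662396
  pin 85 [0.59105244 0.17666336 0.06305056] 0.06293115670670685
  pin r,ang 0.08120967369836105 46.06983266861305
  floor [534.7 118.2  94.7  38.4  11.1] 0.007052169602825453
  slot [534.7 117.2 102.6  50.8   6. ]
  foot z 0.006877099762827965
  foot ((534.7877807617188, 118.14661407470703), (149.08941650390625, 150.04273986816406), 12.126473426818848)
```

```bash
python3 - <<'E'
from plant import *
from meas import *
# lens yaw from the ears' points
for n in("wl","top"):
    im,d,K,T=load(n); P=cloud(d,K,T); z=P[...,2]
    xy=P[...,:2]-np.array([.508,-.195]); r=np.hypot(*xy.transpose(2,0,1))
    m=(d>0)&(r<.05)&(r>.024)&(z>.006)&(z<.018)
    l=cv2.fitLine((xy[m]*1000).astype(np.float32),cv2.DIST_HUBER,0,.01,.01)[:,0]
    print(n,m.sum(),np.degrees(np.arctan2(l[1],l[0])),l[2:])
yaw=-.61; L=[.5078,-.1951]
movep(L+[.12],[np.pi,0,yaw])
print(move_l(L+[.024],feed=.1,max_force=15))
gripper_to(.03,40)
o=observe(); print(o["time_s"],o["opening"],o["grasp_force"],o["eef_pos"],o["ft_force"])
move_l(L+[.15],feed=.15); 
o=observe(); print(o["time_s"],o["opening"],o["grasp_force"],o["q"][5])
c=get_calibration("wrist"); im,d=get_image("wrist")
np.savez("wg.npz",im=im,d=d,K=c["intrinsics"],T=c["world_from_camera"]); cv2.imwrite("pics/wg.png",im[:,:,::-1])
E
```

```text
wl 566 -33.776962 [ 3.108731  -2.0047574]
top 228 -33.644592 [-7.8217297  1.6707778]
False
11.0667 0.03512240773386503 39.98440682888031 [ 0.50811604 -0.19533645  0.02453568] [-1.65900138 -0.19415274  4.05206307]
12.0583 0.03516694670037789 40.08672058582306 1.6689840597815921
```

View pics/wg.png

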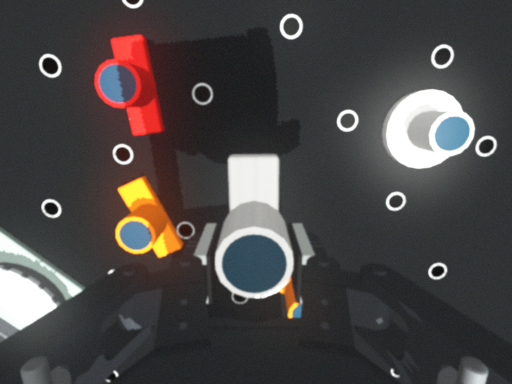

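The lens is in the jaws, with its glass at (254,265) and its forward ear at (228..279, 155..205). I'll measure its pose in the hand.

```bash
python3 - <<'E'
from meas import *
im,d,K,T=load("wg"); hsv=cv2.cvtColor(im,cv2.COLOR_RGB2HSV); P=cloud(d,K,T); z=P[...,2]
b=np.zeros(d.shape,bool); b[215:310,205:305]=1
t=b&(d>0)&(z>.165)&(z<.185); print("top z",np.median(z[t]))
g=b&(hsv[...,0]>90)&(hsv[...,0]<125)&(hsv[...,1]>100)
for nm,m in(("top",t),("glass",g)): print(nm,circ(ray(cont(m),K,T,.1755)))
b[:]=0; b[148:200,215:295]=1
e=b&(hsv[...,2]>130); print("ear z",np.median(z[e]))
# left/right edge line per row
rows=[r for r in range(160,198)]; L=np.array([[np.flatnonzero(e[r]).min(),r] for r in rows]);R=np.array([[np.flatnonzero(e[r]).max()+1,r] for r in rows])
l,r=ray(L-[.5,0],K,T,.138),ray(R-[.5,0],K,T,.138)
for p in(l,r,(l+r)/2):
    f=cv2.fitLine((p*1000).astype(np.float32),cv2.DIST_HUBER,0,.01,.01)[:,0]; print(f[2:],(np.degrees(np.arctan2(f[1],f[0]))+90)%180-90)
print("width",np.linalg.norm(l-r,axis=1).mean())
k=np.array([[253.5,154.5]]); print("ear end mid",ray(k,K,T,.138))
print("TCP .5078,-.1951")
E
```

```text
top z 0.17336082291692448
top (array([ 0.51036802, -0.19508283]), np.float64(0.018678368313530123), 145)
glass (array([ 0.50888337, -0.19441672]), np.float64(0.013122123534669383), 91)
ear z 0.1347657761393285
[ 541.5496  -200.47466] -34.359783
[ 524.39636 -221.48224] -33.61727
[ 533.8254  -211.54512] -33.98807
width 0.027081700381097824
ear end mid [[ 0.54343585 -0.21848098]]
TCP .5078,-.1951
```

```bash
python3 - <<'E'
from plant import *
from h import *
C=[.5353,.1187]
movep(C+[.15],[np.pi,0,.1946]); hold(.2)
print(observe()["eef_pos"],observe()["time_s"])
move_l(C+[.07],feed=.1)
print(move_l(C+[.032],feed=.04,max_force=10))
o=observe(); print(o["time_s"],o["eef_pos"],o["ft_force"],o["torque"],o["opening"])
c=get_calibration("wrist"); im,d=get_image("wrist")
np.savez("wp.npz",im=im,d=d,K=c["intrinsics"],T=c["world_from_camera"]); cv2.imwrite("pics/wp.png",im[:,:,::-1])
E
```

```text
[0.53557315 0.11743706 0.14996353] 13.5083
True
15.35 [0.53466307 0.11859267 0.03253202] [ 0.22697078 -0.69684459  4.64487704] [0.03701157 0.09914227 0.03357794] 0.034857089268284625
```

View pics/wp.png

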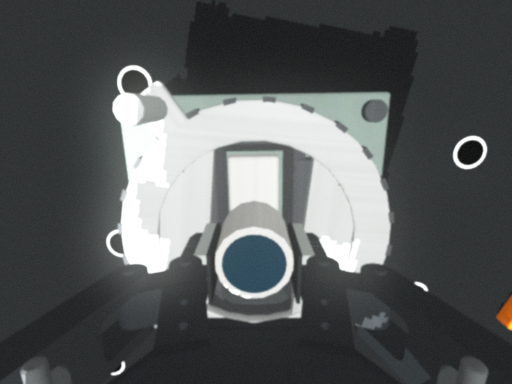

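The pin is at (128,108) and the ear lies inside the slot. The TCP height of 0.0325 is exactly the seated height. I'll release, back off and check.

```bash
python3 - <<'E'
from plant import *
from meas import *
C=[.5353,.1187]
gripper_to(.06); p=observe()["eef_pos"]
move_l([p[0],p[1],.13],feed=.15)
gripper_to(.030)
a=np.radians(46.15); pin=[C[0]+.082*np.cos(a),C[1]+.082*np.sin(a)]
movep([.48,.117,.30],[np.pi,0,.2]); hold(.2)
c=get_calibration("wrist"); im,d=get_image("wrist")
np.savez("w3.npz",im=im,d=d,K=c["intrinsics"],T=c["world_from_camera"]); cv2.imwrite("pics/w3.png",im[60:190,150:360,::-1].repeat(3,0).repeat(3,1))
print(observe()["time_s"])
K,T=c["intrinsics"],c["world_from_camera"]; P=cloud(d,K,T); z=P[...,2]
rr=np.hypot(P[...,0]-C[0],P[...,1]-C[1])
t=(d>0)&(rr<.03)&(z>.048)&(z<.1); print("top z",np.median(z[t]),np.ptp(z[t]),circ(ray(cont(t),K,T,.058)))
e=(d>0)&(rr<.046)&(rr>.028)&(z>.014)&(z<.026)
x=np.array([np.cos(.211),np.sin(.211)]); s=(P[...,:2]-C)@x
for m in(e&(s>0),e&(s<0)): print("ear z",m.sum(),np.median(z[m]))
p=(d>0)&(rr>.07)&(rr<.1)&(z>.045)&(z<.1); p&=z>np.percentile(z[p],40); q=P[p].mean(0)-[*C,0]; print("pin",np.hypot(*q[:2]),np.degrees(np.arctan2(q[1],q[0])),q[2])
E
```

```text
17.9667
top z 0.05724392614809226 0.005046478383820108 (array([0.53596148, 0.11983117]), np.float64(0.01712463625740716), 47)
ear z 419 0.018043223438077016
ear z 345 0.017860436870592244
pin 0.08219820806532116 46.05221359906791 0.0631658081951995
```

View pics/w3.png

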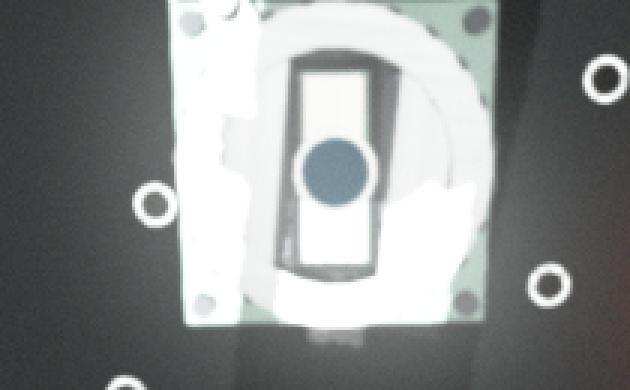

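The lens sits level and centred in the nest: its ears are at 20 mm once the depth bias is corrected. The ring has not moved. Now I'll carry the pin round.

```bash
python3 - <<'E'
from plant import *
import numpy as np
C=np.array([.5353,.1187]); Y=.211
def pose(q,z):
    a=Y+np.radians(40)-q
    return [*(C+.082*np.array([np.cos(a),np.sin(a)])),z],[np.pi,0,a]
p,r=pose(.105,.11); movep(p,r)
p,r=pose(.105,.044); print(move_l(p,feed=.08,max_force=8),observe()["eef_pos"][2])
gripper_to(.017,20); print(observe()["opening"],observe()["time_s"])
for q in np.linspace(.105,1.425,12)[1:]:
    p,r=pose(q,.044-.005*q/1.4)
    s=move_l(p,feed=.05,rotation=r,max_force=20)
    o=observe(); f=o["ft_force"]; e=o["eef_pos"][:2]-C
    print(round(q,2),s,"q tool",round(Y+np.radians(40)-np.arctan2(e[1],e[0]),3),np.round(f,1),round(o["time_s"],2))
    if s: break
E
```

```text
False 0.044516306912282685
0.01703973251891595 20.1417
0.22 False q tool 0.227 [-0.2 -0.2 -0. ] 20.49
0.34 False q tool 0.345 [-0.2  0.1  0.1] 20.84
0.46 False q tool 0.465 [-0.4  0.8  0.6] 21.19
0.59 False q tool 0.586 [ 0.1 -0.3 -0.2] 21.54
0.7 False q tool 0.706 [-0.2  0.2  0.4] 21.89
0.82 False q tool 0.826 [-0.1  0.7 -0.1] 22.24
0.94 False q tool 0.946 [-0.5  0.1 -0.1] 22.59
1.07 False q tool 1.066 [-0.3  0.2  0.2] 22.94
1.18 False q tool 1.186 [-0.3  0.4 -0.4] 23.29
1.31 False q tool 1.306 [-0.3  0.7 -0.3] 23.64
1.42 False q tool 1.426 [-0.  -0.3  0.6] 23.99
```

The forces stayed near zero, when moving the pin should take 3 to 5 N. I'll look before doing anything else.

```bash
python3 - <<'E'
from plant import *
from h import *
a=get_image("wrist")[0]; b=get_image("top")[0]; o=observe(); print(o["eef_pos"],o["tcp_rot"],o["opening"],o["grasp_force"])
cv2.imwrite("pics/s1.png",np.hstack([cv2.resize(a,(400,300)),cv2.resize(b[130:265,100:280],(400,300))])[:,:,::-1])
E
```

```text
[0.60648171 0.07826639 0.03882431] [ 3.14103565e+00  3.37477910e-04 -5.13278374e-01] 0.016951705204104155 0.0784785719588399
```

View pics/s1.png

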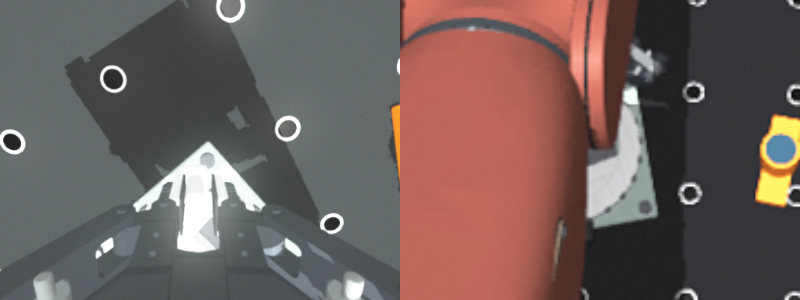

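The wrist view shows the pin between the fingers at (198,185), so the ring came along. I'll press on to the stop, let go, back off and measure.

```bash
python3 - <<'E'
from plant import *
from meas import *
C=np.array([.5353,.1187]); Y=.211
a=Y+np.radians(40)-1.47; u=C+.082*np.array([np.cos(a),np.sin(a)])
print(move_l([*u,.039],feed=.03,max_force=10),observe()["ft_force"],observe()["eef_pos"])
gripper_to(.035); p=observe()["eef_pos"]; move_l([p[0],p[1],.13],feed=.12)
movep([.48,.117,.30],[np.pi,0,.2]); hold(.2)
c=get_calibration("wrist"); im,d=get_image("wrist"); print(observe()["time_s"])
cv2.imwrite("pics/w4.png",im[60:190,150:360,::-1].repeat(3,0).repeat(3,1))
K,T=c["intrinsics"],c["world_from_camera"]; P=cloud(d,K,T); z=P[...,2]
rr=np.hypot(P[...,0]-C[0],P[...,1]-C[1])
t=(d>0)&(rr<.03)&(z>.048)&(z<.1); print("top z",np.median(z[t]),circ(ray(cont(t),K,T,.058)))
p=(d>0)&(rr>.07)&(rr<.1)&(z>.045)&(z<.1); p&=z>np.percentile(z[p],40); q=P[p].mean(0)-[*C,0]; b=np.arctan2(q[1],q[0])
print("pin",np.hypot(*q[:2]),q[2],"ring q",Y+np.radians(40)-b)
E
```

```text
False [ 3.42964103  5.11643108 -2.25823487] [0.60534544 0.07596396 0.0390426 ]
26.7083
top z 0.057197953202238694 (array([0.53591367, 0.11990015]), np.float64(0.017095012346205734), 44)
pin 0.08209173668066186 0.058338879523929264 ring q 1.3960619098051794
```

View pics/w4.png

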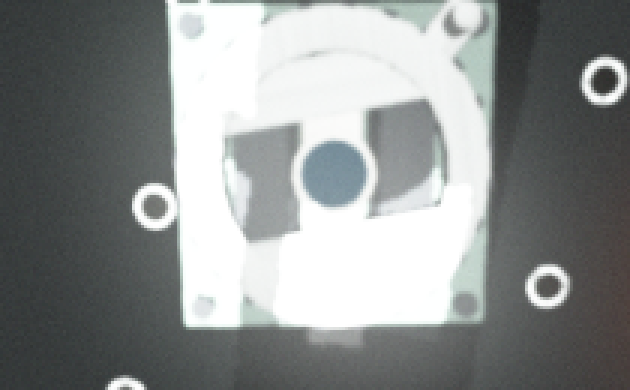

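The ring is at about 1.396 rad, with its lands over the ears. The lens is still seated, with its glass at (333,173), and the arm is clear. I'm handing the job in.

```bash
python3 -c "
from plant import *
print(job_done())"
```

```text
the job is handed in; nothing more can be done
None
```

The eared lens is fully home in the cell, the ring is screwed down to about 1.396 rad of its 1.4 stop, the arm is clear, and I handed the job in at about 27 s; no verdict was returned.

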